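# Seat a filter crucible in the sleeve of a filter flask

## Robot

A 7-joint arm with a two-finger parallel gripper is mounted at the origin on a cart in front of the work surface, level with it; the furniture and walls round the work are solid. World frame = base frame: x ahead of the robot, y to its left, z up, the work surface at z = 0. Lengths are in m, angles in rad, forces in N, time in s.
With the tool pointing down it reaches from about 0.4 to 0.85 m from the base axis. Payload 4.5 kg.
Tool frame: the origin (TCP) lies between the finger pads; the fingertips stand r.tip_reach ahead of it and the grasp point (between the pads) lies 11 mm behind it (r.tip_reach is the distance from the TCP to the fingertips, in m); z points along the fingers, y is the line along which they close (so a half turn about z gives the same grasp; the last joint's range is limited). The gripper opens to 88 mm and grips with 3 to 60 N. Pads are 18 mm wide; open, the fingers measure 123 mm over their backs; the gripper's body (75 mm by 187 mm) begins 45 mm behind the grasp point.
Start: joints at [1.367, 0.689, -0.195, 1.565, 0.157, 0.902, -0.215], TCP at [0.147, -0.607, 0.247] pointing down, gripper open.
Joint ranges: [-3.01, 3.01], [-0.46, 2.08], [-1.47, 1.51], [0.13, 2.56], [-1, 4.14], [0.04, 2.09], [-2.66, 2.66]. Speed limits (rad/s): [2.57, 2.57, 3.14, 3.14, 3.14, 3.14, 3.14].

## Interface

Orientations are given as a unit quaternion [x, y, z, w].
In Python, from plant import r, vision, workorder gives the robot as it stands.
- The arm moves only by the tool drive_tool, never from a script. Its argument "targets" is a list of rows, each an object of numbers: "tx", "ty", "tz": the shift along the world's x, y, z in units of 0.03 m (1.0 is 0.03 m); "wx", "wy", "wz": the turn, a rotation vector about the world's x, y, z in units of 60 degrees (1.0 is 60 degrees); "claw": the opening, from -1 (shut) to 1 (fully open). A call has exactly 8 rows; each row shifts and turns the commanded pose from where the row before left it; what a row does not reach is not made up. A row lasts 1/10 s, in which the tool goes at most 50 mm and 8.59 degrees, less where a joint would pass 70% of its speed; a pose out of reach is approached as far as the arm can. A call with a number of a shift or a turn outside -1 to 1 is refused whole. A call with a gripper value outside its range is refused whole. The fingers move at their own pace and stop on an object; "force" is the grip in N (left out, the last holds). Time passes only in rows, so rows that do not move let the fingers close, or fill a call up. It gives the time, the measured TCP pose, the force, the opening and the grip force at its end, in the units of the state.
- r.get_state(): the state, without advancing time (a new reading comes with each control period).
- vision.snapshot(name): name is "side" or "top" or "wrist"; returns a dict with "image" (400x640x3 uint8, blue, green, red), "range_z" (400x640 float32, m along the optical axis (not along the pixel's ray), 0 where there is no reading), "K" (3x3 intrinsics, pixels), "dist" ([k1, k2, p1, p2, k3] as OpenCV has them; the pictures are not rectified), "cam_to_world" (4x4, takes a point from camera to world coordinates). Camera axes: x right, y up, looking along -z (the intrinsics and any distortion apply to the point x, -y, -z); pixel columns grow to the right and rows downward; lengths in m; the calibration is good to about 2 mm. A picture is of the moment at which its call begins.
- workorder.finish_job(): hands the job in; it is judged then, once.
The state is a dict: "clock": time; "q": joint angles; "qd": joint speeds; "joint_torque": joint torques, N m; "tool_pos": TCP position; "eef_rot": TCP orientation; "contact_force": force on the tool from outside, world axes, zero at the start; "moment": the same for the moment, N m; "opening": opening from 0.0 (shut) to 1.0 (fully open); "finger_force": force on a finger pad.
Only numpy, scipy, OpenCV 4.12 (cv2) and the standard library are available. Lean on these libraries where they do the work, as an engineer would, in place of code of your own. Each camera call takes 0.05 s, during which the arm holds its last target. There are 200 camera calls.

## Task

Take the larger of the two white filter crucibles, stand it upright in the tapered rubber sleeve in the mouth of the filter flask so that it centres itself, and press on the crucible (not on the sleeve) until the sleeve has slid fully home with its lip down on the flask's rim. Press gently, never down with more than 20 N: the parts are brittle. Leave the crucible standing straight and seated in the sleeve, let go, and leave the smaller crucible and the other things alone.

Things in the scene. Friction and masses are not known exactly. Their poses are not given: they have to be found in the camera images.
- stand: Dark round ring foot, 140 mm across and 14 mm high, fixed to the worktop; it holds the flask upright. Origin: centre of its underside, z up.
- flask: Wide-necked glass filter flask standing in the stand on its stiff rubber pad, which gives 1 mm for every 16 N pressed down. Origin: on the axis, level with the stand's underside, z up. The neck is 68 mm across with its flat rim 110 mm above the origin. A thin side arm sticks out 72 mm along +x of the flask, 90 mm up.
- flask_rim (a point): Centre of the top face of the flask's neck rim, 110 mm above the flask's origin. The sleeve is home when its lip's underside meets this rim, a hard stop on that stiff pad; the sleeve's origin is then 6 mm above this point.
- sleeve: Black rubber sleeve standing up out of the flask's neck. Origin: centre of the top face of its round lip (74 mm across, 6 mm thick, mouth 51 mm across), z up. It slides only straight down, 8 to 14 mm to home, against a steady dry friction of about 7 N, and stays where it is left. Below the mouth is a tapered bore that matches the large crucible's cone.
- sleeve_seat (a point): A point on the sleeve's axis, 30 mm below the top face of its lip: about where the foot of the seated large crucible comes. Sleeves differ: the crucible sits tight with its foot 20 to 40 mm below the top face, so it must be felt, not computed.
- crucible: The larger white ceramic filter crucible, 76 mm high, loose, 80 to 170 g. Origin: centre of its foot, z up. A cone from 26 mm across at the foot to 48 mm across at 42 mm height, then a straight round cup 48 mm across to the rim; open above a perforated plate 44 mm up, 3 mm wall. Grasp the straight cup near the rim: up to 40 mm of the crucible goes down below the lip.
- crucible_mid (a point): Centre of the larger crucible, on its axis, 38 mm above its foot.
- small_crucible: A smaller white crucible of the same shape, 57 mm high and 36 mm across, standing on the worktop; a bystander, too small for this sleeve. Origin: centre of its foot.
- vial: Brown glass vial with black cap, 24 mm across, 54 mm high, a bystander standing to the left of the flask. Origin: centre of its underside.
- stopwatch: White bench timer with three buttons, 66 x 68 x 21 mm, a bystander lying flat. Origin: centre of its underside.

How it is judged:
By the outcome, as a careful person would: the job done as asked, in the order asked, and still so for the second after the job is handed in, with the robot touching nothing.
It also fails if it takes over 48 s, if anything falls off the work surface, if the arm or the gripper's body presses on something with over 40 N, if the wrist force passes 120 N, or if a joint passes its speed limit or range.

## Working session

There is one attempt and no reset: what is moved stays moved. The work goes in short steps, Python scripts to look and compute and a tool call to move; the robot and the scene stay as the last step left them, time stands still between calls to the robot, and variables do not carry over. Pictures are saved under pics/ and viewed, at most 10 in all, crops included, and the job is handed in when it is done.

Besides the shell and the picture viewer there is one more tool, called after ">>>" as name(argument=value, ...) on one line, values as JSON. drive_tool: Moves the arm, as the interface text tells. Its arguments: {"type":"object","properties":{"targets":{"type":"array","items":{"type":"object","properties":{"tx":{"type":"number"},"ty":{"type":"number"},"tz":{"type":"number"},"wx":{"type":"number"},"wy":{"type":"number"},"wz":{"type":"number"},"claw":{"type":"number"}}}},"force":{"type":"number"}},"required":["targets"]}

```bash
mkdir -p pics; cat > h.py <<'E'
import numpy as np, cv2, pickle
from plant import r, vision, workorder
def snap(n,tag):
    s=vision.snapshot(n); cv2.imwrite(f'pics/{tag}.png',s['image']); pickle.dump(s,open(f'{tag}.pkl','wb')); return s
def load(tag): return pickle.load(open(f'{tag}.pkl','rb'))
def cloud(s):
    h,w=s['range_z'].shape; u,v=np.meshgrid(np.arange(w),np.arange(h))
    p=cv2.undistortPoints(np.stack([u,v],-1).reshape(-1,1,2).astype(float),np.array(s['K']),np.array(s['dist'])).reshape(h,w,2)
    z=s['range_z']; P=np.stack([p[...,0]*z,-p[...,1]*z,-z,np.ones_like(z)],-1)
    return (P@np.array(s['cam_to_world']).T)[...,:3]
E
python3 - <<'E'
from h import *
a=snap('top','top1');b=snap('side','side1')
cv2.imwrite('pics/both.png',cv2.resize(np.vstack([a['image'],b['image']]),(480,600)))
s=r.get_state();print({k:s[k] for k in('clock','tool_pos','eef_rot','contact_force','opening')},r.tip_reach)
for x in(a,b): print(np.round(x['cam_to_world'],3).tolist())
E
```

```text
{'clock': 0.1, 'tool_pos': array([ 0.14704516, -0.60688243,  0.24601144]), 'eef_rot': array([ 9.92935475e-01,  1.18652726e-01, -1.53539006e-04, -8.05622844e-04]), 'contact_force': array([ 0.259739  , -0.99101   ,  0.32410398]), 'opening': 1.002040530993887} 0.008
[[0.005, 0.992, -0.125, 0.319], [-1.0, 0.008, 0.019, 0.004], [0.02, 0.125, 0.992, 1.348], [0.0, 0.0, 0.0, 1.0]]
[[0.999, -0.009, 0.039, 0.5], [0.038, 0.565, -0.824, -0.88], [-0.015, 0.825, 0.565, 0.709], [0.0, 0.0, 0.0, 1.0]]
```

View pics/top1.png

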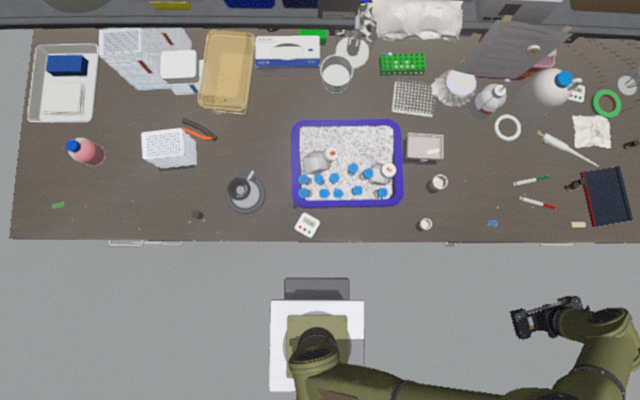

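View pics/side1.png

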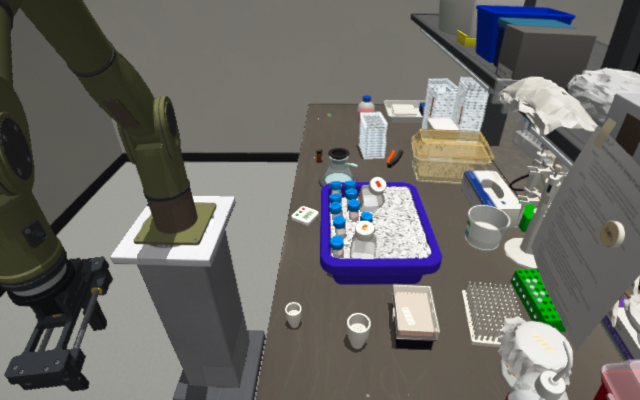

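The top view shows the flask and sleeve at about (240,188), the large crucible at (440,183) and the small one at (425,224). In the side view they are at (339,155), (358,330) and (293,314). An ice tray lies between the flask and the crucible.

```bash
python3 - <<'E'
from h import *
ta,sb=cloud(load('top1')),cloud(load('side1'))
P=np.concatenate([ta.reshape(-1,3),sb.reshape(-1,3)]); src=np.r_[np.zeros(256000),np.ones(256000)]
for n,uv in(('cruc',(440,183)),('small',(425,224)),('flask',(240,188))):
    c=ta[uv[1],uv[0]]; print(n,c.round(3))
    for k,nm in((0,'top'),(1,'side')):
        q=P[(src==k)&(np.hypot(P[:,0]-c[0],P[:,1]-c[1])<.065)&(P[:,2]>.01)&(P[:,2]<.25)]
        if not len(q): continue
        zt=np.percentile(q[:,2],97); t=q[q[:,2]>zt-.008]
        (x,y),rad=cv2.minEnclosingCircle(t[:,:2].astype(np.float32)); print(nm,len(q),'ztop',zt.round(4),'circle',round(x,4),round(y,4),round(rad,4),'mean',t.mean(0).round(4),len(t))
# obstacles between
m=(P[:,0]>.25)&(P[:,0]<.6)&(P[:,1]>-.35)&(P[:,1]<.35)&(P[:,2]>.02)
q=P[m]
for y in np.arange(-.35,.35,.05):
    s=q[(q[:,1]>=y)&(q[:,1]<y+.05)]; print(round(y,2),[round(float(s[(s[:,0]>=x)&(s[:,0]<x+.05)][:,2].max(initial=0)),3) for x in np.arange(.25,.6,.05)])
i=load('top1')['image']; j=load('side1')['image']
cv2.imwrite('pics/crop.png',np.hstack([cv2.resize(i[150:220,200:290],(400,311)),cv2.resize(j[135:205,300:390],(400,311))]))
E
```

```text
cruc [ 0.552 -0.419  0.047]
top 198 ztop 0.0785 circle 0.5523 -0.4067 0.0256 mean [ 0.5521 -0.4077  0.0748] 50
side 622 ztop 0.0759 circle 0.5539 -0.4132 0.0246 mean [ 0.5541 -0.4127  0.0733] 160
small [ 0.411 -0.367  0.031]
top 108 ztop 0.058 circle 0.4099 -0.364 0.0192 mean [ 0.4107 -0.3632  0.0545] 34
side 332 ztop 0.058 circle 0.4129 -0.3656 0.0192 mean [ 0.4128 -0.3667  0.0553] 111
flask [0.535 0.274 0.01 ]
top 701 ztop 0.1272 circle 0.5129 0.2561 0.0372 mean [0.5128 0.2567 0.124 ] 219
side 632 ztop 0.1245 circle 0.5166 0.2523 0.0379 mean [0.5173 0.2512 0.1222] 129
-0.35 [0.0, 0.0, 0.0, 0.057, 0.0, 0.0, 0.0]
-0.3 [0.0, 0.0, 0.0, 0.0, 0.111, 0.113, 0.115]
-0.25 [0.0, 0.0, 0.0, 0.0, 0.127, 0.177, 0.181]
-0.2 [0.0, 0.0, 0.0, 0.0, 0.126, 0.131, 0.179]
-0.15 [0.0, 0.0, 0.0, 0.0, 0.128, 0.131, 0.133]
-0.1 [0.0, 0.0, 0.0, 0.0, 0.129, 0.13, 0.175]
-0.05 [0.0, 0.0, 0.0, 0.0, 0.129, 0.136, 0.184]
-0.0 [0.0, 1.348, 0.026, 0.024, 0.135, 0.137, 0.153]
0.05 [0.0, 0.0, 0.024, 0.026, 0.13, 0.133, 0.136]
0.1 [0.0, 0.0, 0.0, 0.0, 0.0, 0.0, 0.0]
0.15 [0.0, 0.0, 0.0, 0.0, 0.0, 0.0, 0.0]
0.2 [0.0, 0.0, 0.0, 0.0, 0.128, 0.131, 0.1]
0.25 [0.0, 0.0, 0.0, 0.0, 0.129, 0.129, 0.124]
0.3 [0.0, 0.0, 0.0, 0.0, 0.027, 0.027, 0.0]
```

View pics/crop.png

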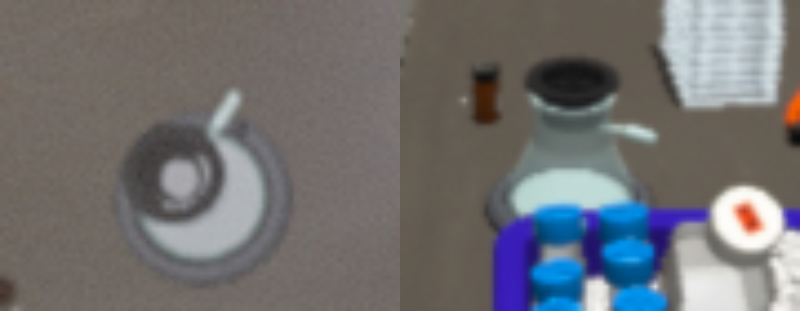

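>>> drive_tool(targets=[{"tx": 0.85, "ty": 0.41, "claw": 1}, {"tx": 0.85, "ty": 0.41, "claw": 1}, {"tx": 0.85, "ty": 0.41, "claw": 1}, {"tx": 0.85, "ty": 0.41, "claw": 1}, {"tx": 0.85, "ty": 0.41, "claw": 1}, {"tx": 0.85, "ty": 0.41, "claw": 1}, {"tx": 0.85, "ty": 0.41, "claw": 1}, {"tx": 0.85, "ty": 0.41, "claw": 1}], force=25)

```text
validation failed for argument at $.ta...
```

>>> drive_tool(targets=[{"tx": 0.85, "ty": 0.41, "claw": 1}, {"tx": 0.85, "ty": 0.41, "claw": 1}, {"tx": 0.85, "ty": 0.41, "claw": 1}, {"tx": 0.85, "ty": 0.41, "claw": 1}, {"tx": 0.85, "ty": 0.41, "claw": 1}, {"tx": 0.85, "ty": 0.41, "claw": 1}, {"tx": 0.85, "ty": 0.41, "claw": 1}, {"tx": 0, "ty": 0, "claw": 1}])

```text
validation failed for argument at $.ta...
```

>>> drive_tool(targets=[{"tx": 0.85, "ty": 0.41, "tz": 0, "wx": 0, "wy": 0, "wz": 0, "claw": 1}, {"tx": 0.85, "ty": 0.41, "tz": 0, "wx": 0, "wy": 0, "wz": 0, "claw": 1}, {"tx": 0.85, "ty": 0.41, "tz": 0, "wx": 0, "wy": 0, "wz": 0, "claw": 1}, {"tx": 0.85, "ty": 0.41, "tz": 0, "wx": 0, "wy": 0, "wz": 0, "claw": 1}, {"tx": 0.85, "ty": 0.41, "tz": 0, "wx": 0, "wy": 0, "wz": 0, "claw": 1}, {"tx": 0.85, "ty": 0.41, "tz": 0, "wx": 0, "wy": 0, "wz": 0, "claw": 1}, {"tx": 0.85, "ty": 0.41, "tz": 0, "wx": 0, "wy": 0, "wz": 0, "claw": 1}, {"tx": 0.85, "ty": 0.41, "tz": 0, "wx": 0, "wy": 0, "wz": 0, "claw": 1}], force=25)

```text
clock: 0.9
tool_pos: [0.352, -0.5082, 0.2463]
eef_rot: [0.993, 0.119, -0.0, -0.0]
contact_force: [0.2, -0.1, -0.2]
opening: 1.0
finger_force: 0.0
```

>>> drive_tool(targets=[{"tx": 0.95, "ty": 0.46, "tz": 0, "wx": 0, "wy": 0, "wz": 0, "claw": 1}, {"tx": 0.95, "ty": 0.46, "tz": 0, "wx": 0, "wy": 0, "wz": 0, "claw": 1}, {"tx": 0.95, "ty": 0.46, "tz": 0, "wx": 0, "wy": 0, "wz": 0, "claw": 1}, {"tx": 0.95, "ty": 0.46, "tz": 0, "wx": 0, "wy": 0, "wz": 0, "claw": 1}, {"tx": 0.95, "ty": 0.46, "tz": 0, "wx": 0, "wy": 0, "wz": 0, "claw": 1}, {"tx": 0.95, "ty": 0.46, "tz": 0, "wx": 0, "wy": 0, "wz": 0, "claw": 1}, {"tx": 0.95, "ty": 0.46, "tz": 0, "wx": 0, "wy": 0, "wz": 0, "claw": 1}, {"tx": 0, "ty": 0, "tz": 0, "wx": 0, "wy": 0, "wz": 0, "claw": 1}])

```text
clock: 1.7
tool_pos: [0.5559, -0.4072, 0.2459]
eef_rot: [0.992, 0.122, 0.002, -0.002]
contact_force: [0.2, 0.1, -0.3]
opening: 0.998
finger_force: 0.0
```

```bash
python3 - <<'E'
from h import *
s=snap('wrist','w1');P=cloud(s).reshape(-1,3);st=r.get_state();print(st['tool_pos'])
q=P[(np.hypot(P[:,0]-.553,P[:,1]+.41)<.05)&(P[:,2]>.01)&(P[:,2]<.1)]
zt=np.percentile(q[:,2],97);t=q[q[:,2]>zt-.006];print(len(t),zt,t.mean(0));(x,y),R=cv2.minEnclosingCircle(t[:,:2].astype(np.float32));print(x,y,R)
E
```

```text
[ 0.55301177 -0.40962384  0.24591105]
536 0.07662128363367195 [ 0.5541472  -0.4120062   0.07530843]
0.5540838837623596 -0.411871999502182 0.024198101833462715
```

View pics/w1.png

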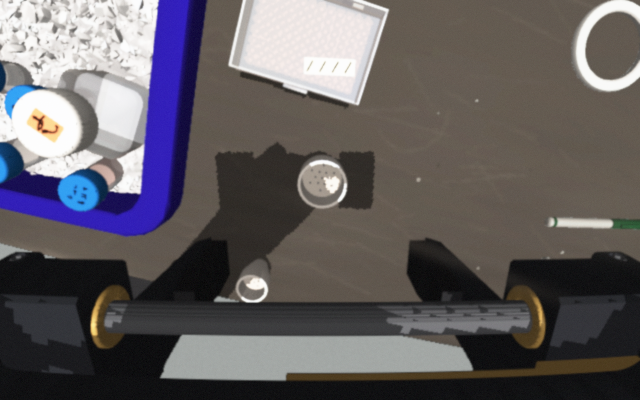

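The wrist view shows the large crucible at (323,183), 48 mm across with its rim at z=0.0766, so the measurement agrees. The small crucible is at (253,288), clear of the fingers.

>>> drive_tool(targets=[{"tx": 0.03, "ty": -0.08, "tz": -0.9, "wx": 0, "wy": 0, "wz": 0, "claw": 1}, {"tx": 0, "ty": 0, "tz": -0.9, "wx": 0, "wy": 0, "wz": 0, "claw": 1}, {"tx": 0, "ty": 0, "tz": -0.9, "wx": 0, "wy": 0, "wz": 0, "claw": 1}, {"tx": 0, "ty": 0, "tz": -0.9, "wx": 0, "wy": 0, "wz": 0, "claw": 1}, {"tx": 0, "ty": 0, "tz": -0.9, "wx": 0, "wy": 0, "wz": 0, "claw": 1}, {"tx": 0, "ty": 0, "tz": -0.9, "wx": 0, "wy": 0, "wz": 0, "claw": 1}, {"tx": 0, "ty": 0, "tz": -0.9, "wx": 0, "wy": 0, "wz": 0, "claw": 1}, {"tx": 0, "ty": 0, "tz": 0, "wx": 0, "wy": 0, "wz": 0, "claw": 1}])

```text
clock: 2.55
tool_pos: [0.5473, -0.4142, 0.0536]
eef_rot: [0.993, 0.118, -0.004, -0.002]
contact_force: [-0.7, -0.3, -0.8]
opening: 1.0
finger_force: 0.0
```

>>> drive_tool(targets=[{"tx": 0, "ty": 0, "tz": 0, "wx": 0, "wy": 0, "wz": 0, "claw": -1}, {"tx": 0, "ty": 0, "tz": 0, "wx": 0, "wy": 0, "wz": 0, "claw": -1}, {"tx": 0, "ty": 0, "tz": 0, "wx": 0, "wy": 0, "wz": 0, "claw": -1}, {"tx": 0, "ty": 0, "tz": 0, "wx": 0, "wy": 0, "wz": 0, "claw": -1}, {"tx": 0, "ty": 0, "tz": 0, "wx": 0, "wy": 0, "wz": 0, "claw": -1}, {"tx": 0, "ty": 0, "tz": 0, "wx": 0, "wy": 0, "wz": 0, "claw": -1}, {"tx": 0, "ty": 0, "tz": 0, "wx": 0, "wy": 0, "wz": 0, "claw": -1}, {"tx": 0, "ty": 0, "tz": 0, "wx": 0, "wy": 0, "wz": 0, "claw": -1}], force=25)

```text
clock: 3.35
tool_pos: [0.5521, -0.4147, 0.0584]
eef_rot: [0.993, 0.119, 0.0, 0.0]
contact_force: [-1.6, 2.2, 6.0]
opening: 0.547
finger_force: 24.8
```

>>> drive_tool(targets=[{"tx": 0, "ty": 0, "tz": 0.4, "wx": 0, "wy": 0, "wz": 0, "claw": -1}, {"tx": 0, "ty": 0, "tz": 0.9, "wx": 0, "wy": 0, "wz": 0, "claw": -1}, {"tx": 0, "ty": 0, "tz": 1, "wx": 0, "wy": 0, "wz": 0, "claw": -1}, {"tx": 0, "ty": 0, "tz": 1, "wx": 0, "wy": 0, "wz": 0, "claw": -1}, {"tx": 0, "ty": 0, "tz": 1, "wx": 0, "wy": 0, "wz": 0, "claw": -1}, {"tx": 0, "ty": 0, "tz": 1, "wx": 0, "wy": 0, "wz": 0, "claw": -1}, {"tx": 0, "ty": 0, "tz": 1, "wx": 0, "wy": 0, "wz": 0, "claw": -1}, {"tx": 0, "ty": 0, "tz": 1, "wx": 0, "wy": 0, "wz": 0, "claw": -1}])

```text
clock: 4.15
tool_pos: [0.551, -0.4149, 0.2781]
eef_rot: [0.993, 0.119, -0.0, 0.0]
contact_force: [0.8, 0.0, -1.3]
opening: 0.55
finger_force: 24.8
```

>>> drive_tool(targets=[{"tx": -0.05, "ty": 0.3, "tz": 0, "wx": 0, "wy": 0, "wz": 0, "claw": -1}, {"tx": -0.05, "ty": 0.7, "tz": 0, "wx": 0, "wy": 0, "wz": 0, "claw": -1}, {"tx": -0.05, "ty": 0.9, "tz": 0, "wx": 0, "wy": 0, "wz": 0, "claw": -1}, {"tx": -0.05, "ty": 0.9, "tz": 0, "wx": 0, "wy": 0, "wz": 0, "claw": -1}, {"tx": -0.05, "ty": 0.9, "tz": 0, "wx": 0, "wy": 0, "wz": 0, "claw": -1}, {"tx": -0.05, "ty": 0.9, "tz": 0, "wx": 0, "wy": 0, "wz": 0, "claw": -1}, {"tx": -0.05, "ty": 0.9, "tz": 0, "wx": 0, "wy": 0, "wz": 0, "claw": -1}, {"tx": -0.05, "ty": 0.9, "tz": 0, "wx": 0, "wy": 0, "wz": 0, "claw": -1}])

```text
clock: 4.95
tool_pos: [0.5383, -0.2211, 0.2755]
eef_rot: [0.993, 0.119, -0.001, -0.001]
contact_force: [-0.0, -0.2, -2.4]
opening: 0.543
finger_force: 24.8
```

>>> drive_tool(targets=[{"tx": -0.05, "ty": 0.9, "tz": 0, "wx": 0, "wy": 0, "wz": 0, "claw": -1}, {"tx": -0.05, "ty": 0.9, "tz": 0, "wx": 0, "wy": 0, "wz": 0, "claw": -1}, {"tx": -0.05, "ty": 0.9, "tz": 0, "wx": 0, "wy": 0, "wz": 0, "claw": -1}, {"tx": -0.05, "ty": 0.9, "tz": 0, "wx": 0, "wy": 0, "wz": 0, "claw": -1}, {"tx": -0.05, "ty": 0.9, "tz": 0, "wx": 0, "wy": 0, "wz": 0, "claw": -1}, {"tx": -0.05, "ty": 0.9, "tz": 0, "wx": 0, "wy": 0, "wz": 0, "claw": -1}, {"tx": -0.05, "ty": 0.9, "tz": 0, "wx": 0, "wy": 0, "wz": 0, "claw": -1}, {"tx": -0.05, "ty": 0.9, "tz": 0, "wx": 0, "wy": 0, "wz": 0, "claw": -1}])

```text
clock: 5.75
tool_pos: [0.5262, -0.0056, 0.2757]
eef_rot: [0.993, 0.119, -0.001, -0.0]
contact_force: [1.2, -0.5, -1.9]
opening: 0.546
finger_force: 24.8
```

>>> drive_tool(targets=[{"tx": -0.05, "ty": 0.9, "tz": 0, "wx": 0, "wy": 0, "wz": 0, "claw": -1}, {"tx": -0.05, "ty": 0.9, "tz": 0, "wx": 0, "wy": 0, "wz": 0, "claw": -1}, {"tx": -0.05, "ty": 0.9, "tz": 0, "wx": 0, "wy": 0, "wz": 0, "claw": -1}, {"tx": -0.05, "ty": 0.9, "tz": 0, "wx": 0, "wy": 0, "wz": 0, "claw": -1}, {"tx": -0.05, "ty": 0.9, "tz": 0, "wx": 0, "wy": 0, "wz": 0, "claw": -1}, {"tx": -0.05, "ty": 0.8, "tz": 0, "wx": 0, "wy": 0, "wz": 0, "claw": -1}, {"tx": -0.05, "ty": 0.4, "tz": 0, "wx": 0, "wy": 0, "wz": 0, "claw": -1}, {"tx": 0, "ty": 0, "tz": 0, "wx": 0, "wy": 0, "wz": 0, "claw": -1}])

```text
clock: 6.55
tool_pos: [0.5159, 0.1659, 0.2761]
eef_rot: [0.993, 0.12, -0.001, -0.0]
contact_force: [-0.5, 0.3, -2.2]
opening: 0.543
finger_force: 24.8
```

```bash
python3 - <<'E'
from h import *
s=snap('wrist','w2');P=cloud(s).reshape(-1,3);st=r.get_state();print(st['tool_pos'],st['contact_force'])
q=P[(np.hypot(P[:,0]-.514,P[:,1]-.2545)<.05)&(P[:,2]>.1)&(P[:,2]<.15)]
zt=np.percentile(q[:,2],95);t=q[q[:,2]>zt-.004];print(len(t),zt,np.median(t[:,2]),t.mean(0));(x,y),R=cv2.minEnclosingCircle(t[:,:2].astype(np.float32));print(x,y,R)
# held crucible
T=st['tool_pos'];q=P[(np.hypot(P[:,0]-T[0],P[:,1]-T[1])<.04)&(P[:,2]>.19)&(P[:,2]<.32)]
for z in np.arange(.2,.31,.01):
    u=q[abs(q[:,2]-z)<.005]; print(round(z,2),len(u),u.min(0).round(4) if len(u) else '',u.max(0).round(4) if len(u) else '')
E
```

```text
[0.51641405 0.16385345 0.27614132] [-0.52916123  0.48525613 -2.17596291]
2774 0.12464074745442812 0.12363810790054591 [0.51678574 0.25396141 0.12358551]
0.5153496861457825 0.25419506430625916 0.03738948702812195
0.2 0  
0.21 0  
0.22 6 [0.5301 0.1676 0.2183] [0.5317 0.1754 0.2222]
0.23 12 [0.5303 0.1661 0.2254] [0.5351 0.1778 0.2349]
0.24 14 [0.5319 0.1665 0.2351] [0.5381 0.1789 0.2447]
0.25 22 [0.5347 0.1642 0.2455] [0.5409 0.1805 0.2547]
0.26 3566 [0.4974 0.1454 0.2551] [0.5426 0.1906 0.265 ]
0.27 2015 [0.4968 0.1318 0.265 ] [0.543  0.2038 0.275 ]
0.28 2222 [0.4973 0.1306 0.275 ] [0.5432 0.2037 0.285 ]
0.29 3620 [0.5009 0.1297 0.285 ] [0.5434 0.2038 0.295 ]
0.3 1242 [0.5051 0.1291 0.295 ] [0.5434 0.2038 0.305 ]
```

View pics/w2.png

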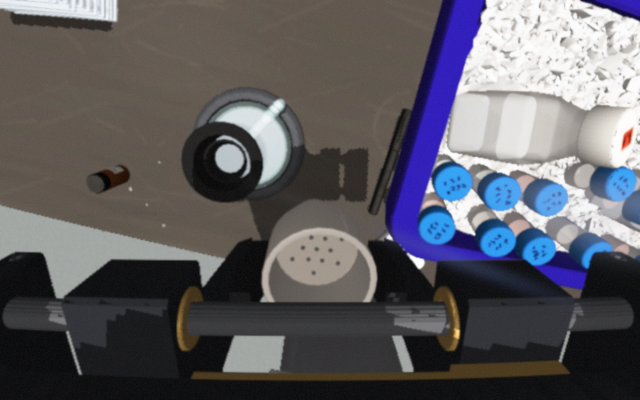

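```bash
python3 - <<'E'
from h import *
from scipy.optimize import least_squares
s=load('w2');C=cloud(s);im=s['image'].astype(int)
white=(im.min(-1)>120)
P=C[white];q=P[(P[:,2]>.27)&(P[:,2]<.31)&(abs(P[:,0]-.519)<.03)&(abs(P[:,1]-.166)<.03)]
zt=np.percentile(q[:,2],98);t=q[q[:,2]>zt-.004]
f=least_squares(lambda p:np.hypot(t[:,0]-p[0],t[:,1]-p[1])-.0225,[.519,.166],loss='soft_l1',f_scale=.001)
print(zt,len(t),f.x,t.min(0),t.max(0))
E
```

```text
0.29535361509229935 1425 [0.51911272 0.16533564] [0.5054142  0.1415123  0.29141393] [0.54344261 0.18889746 0.29599173]
```

The wrist view shows the sleeve at (228,160), axis (0.5155, 0.2542), lip top z≈0.124. The held crucible's rim is at (320,270), upright, with its axis at (0.519, 0.1655). The vial at (108,180) is well clear.

>>> drive_tool(targets=[{"tx": -0.1, "ty": 0.5, "tz": 0, "wx": 0, "wy": 0, "wz": 0, "claw": -1}, {"tx": 0, "ty": 0.9, "tz": 0, "wx": 0, "wy": 0, "wz": 0, "claw": -1}, {"tx": 0, "ty": 0.9, "tz": 0, "wx": 0, "wy": 0, "wz": 0, "claw": -1}, {"tx": 0, "ty": 0.6, "tz": -0.1, "wx": 0, "wy": 0, "wz": 0, "claw": -1}, {"tx": 0, "ty": 0.05, "tz": -0.7, "wx": 0, "wy": 0, "wz": 0, "claw": -1}, {"tx": 0, "ty": 0, "tz": -1, "wx": 0, "wy": 0, "wz": 0, "claw": -1}, {"tx": 0, "ty": 0, "tz": -0.5, "wx": 0, "wy": 0, "wz": 0, "claw": -1}, {"tx": 0, "ty": 0, "tz": 0, "wx": 0, "wy": 0, "wz": 0, "claw": -1}])

```text
clock: 7.4
tool_pos: [0.5127, 0.2512, 0.2053]
eef_rot: [0.993, 0.118, -0.003, 0.001]
contact_force: [-0.5, 0.2, -0.6]
opening: 0.54
finger_force: 24.8
```

>>> drive_tool(targets=[{"tx": 0, "ty": 0, "tz": 0, "wx": 0, "wy": 0, "wz": 0, "claw": -1}, {"tx": 0, "ty": 0, "tz": 0, "wx": 0, "wy": 0, "wz": 0, "claw": -1}, {"tx": 0, "ty": 0, "tz": 0, "wx": 0, "wy": 0, "wz": 0, "claw": -1}, {"tx": 0, "ty": 0, "tz": 0, "wx": 0, "wy": 0, "wz": 0, "claw": -1}, {"tx": 0, "ty": 0, "tz": 0, "wx": 0, "wy": 0, "wz": 0, "claw": -1}, {"tx": 0, "ty": 0, "tz": 0, "wx": 0, "wy": 0, "wz": 0, "claw": -1}, {"tx": 0, "ty": 0, "tz": 0, "wx": 0, "wy": 0, "wz": 0, "claw": -1}, {"tx": 0, "ty": 0, "tz": 0, "wx": 0, "wy": 0, "wz": 0, "claw": -1}])

```text
clock: 8.2
tool_pos: [0.5141, 0.2527, 0.2077]
eef_rot: [0.993, 0.119, -0.0, 0.0]
contact_force: [-0.5, 0.1, -2.0]
opening: 0.546
finger_force: 24.8
```

>>> drive_tool(targets=[{"tx": -0.04, "ty": 0, "tz": -0.3, "wx": 0, "wy": 0, "wz": 0, "claw": -1}, {"tx": 0, "ty": 0, "tz": -0.4, "wx": 0, "wy": 0, "wz": 0, "claw": -1}, {"tx": 0, "ty": 0, "tz": -0.3, "wx": 0, "wy": 0, "wz": 0, "claw": -1}, {"tx": 0, "ty": 0, "tz": -0.2, "wx": 0, "wy": 0, "wz": 0, "claw": -1}, {"tx": 0, "ty": 0, "tz": -0.1, "wx": 0, "wy": 0, "wz": 0, "claw": -1}, {"tx": 0, "ty": 0, "tz": -0.1, "wx": 0, "wy": 0, "wz": 0, "claw": -1}, {"tx": 0, "ty": 0, "tz": 0, "wx": 0, "wy": 0, "wz": 0, "claw": -1}, {"tx": 0, "ty": 0, "tz": 0, "wx": 0, "wy": 0, "wz": 0, "claw": -1}])

```text
clock: 9.0
tool_pos: [0.5131, 0.2528, 0.166]
eef_rot: [0.993, 0.119, 0.0, -0.0]
contact_force: [-1.0, 0.2, -1.6]
opening: 0.548
finger_force: 24.8
```

>>> drive_tool(targets=[{"tx": 0, "ty": 0, "tz": -0.05, "wx": 0, "wy": 0, "wz": 0, "claw": -1}, {"tx": 0, "ty": 0, "tz": -0.05, "wx": 0, "wy": 0, "wz": 0, "claw": -1}, {"tx": 0, "ty": 0, "tz": -0.05, "wx": 0, "wy": 0, "wz": 0, "claw": -1}, {"tx": 0, "ty": 0, "tz": 0, "wx": 0, "wy": 0, "wz": 0, "claw": -1}, {"tx": 0, "ty": 0, "tz": 0, "wx": 0, "wy": 0, "wz": 0, "claw": -1}, {"tx": 0, "ty": 0, "tz": 0, "wx": 0, "wy": 0, "wz": 0, "claw": -1}, {"tx": 0, "ty": 0, "tz": 0, "wx": 0, "wy": 0, "wz": 0, "claw": -1}, {"tx": 0, "ty": 0, "tz": 0, "wx": 0, "wy": 0, "wz": 0, "claw": -1}])

```text
clock: 9.8
tool_pos: [0.513, 0.2527, 0.1613]
eef_rot: [0.993, 0.119, 0.0, 0.0]
contact_force: [0.7, 0.0, -0.9]
opening: 0.545
finger_force: 24.8
```

>>> drive_tool(targets=[{"tx": 0, "ty": 0, "tz": -0.03, "wx": 0, "wy": 0, "wz": 0, "claw": -1}, {"tx": 0, "ty": 0, "tz": -0.03, "wx": 0, "wy": 0, "wz": 0, "claw": -1}, {"tx": 0, "ty": 0, "tz": -0.03, "wx": 0, "wy": 0, "wz": 0, "claw": -1}, {"tx": 0, "ty": 0, "tz": -0.03, "wx": 0, "wy": 0, "wz": 0, "claw": -1}, {"tx": 0, "ty": 0, "tz": -0.03, "wx": 0, "wy": 0, "wz": 0, "claw": -1}, {"tx": 0, "ty": 0, "tz": -0.02, "wx": 0, "wy": 0, "wz": 0, "claw": -1}, {"tx": 0, "ty": 0, "tz": 0, "wx": 0, "wy": 0, "wz": 0, "claw": -1}, {"tx": 0, "ty": 0, "tz": 0, "wx": 0, "wy": 0, "wz": 0, "claw": -1}])

```text
clock: 10.6
tool_pos: [0.513, 0.2527, 0.1561]
eef_rot: [0.993, 0.119, 0.0, 0.0]
contact_force: [-0.6, 0.1, -1.6]
opening: 0.544
finger_force: 24.8
```

>>> drive_tool(targets=[{"tx": 0, "ty": 0, "tz": -0.03, "wx": 0, "wy": 0, "wz": 0, "claw": -1}, {"tx": 0, "ty": 0, "tz": -0.03, "wx": 0, "wy": 0, "wz": 0, "claw": -1}, {"tx": 0, "ty": 0, "tz": -0.03, "wx": 0, "wy": 0, "wz": 0, "claw": -1}, {"tx": 0, "ty": 0, "tz": 0, "wx": 0, "wy": 0, "wz": 0, "claw": -1}, {"tx": 0, "ty": 0, "tz": 0, "wx": 0, "wy": 0, "wz": 0, "claw": -1}, {"tx": 0, "ty": 0, "tz": 0, "wx": 0, "wy": 0, "wz": 0, "claw": -1}, {"tx": 0, "ty": 0, "tz": 0, "wx": 0, "wy": 0, "wz": 0, "claw": -1}, {"tx": 0, "ty": 0, "tz": 0, "wx": 0, "wy": 0, "wz": 0, "claw": -1}])

```text
clock: 11.4
tool_pos: [0.513, 0.2526, 0.1535]
eef_rot: [0.993, 0.119, 0.0, 0.0]
contact_force: [0.5, 0.2, -2.9]
opening: 0.545
finger_force: 24.8
```

>>> drive_tool(targets=[{"tx": 0, "ty": 0, "tz": -0.03, "wx": 0, "wy": 0, "wz": 0, "claw": -1}, {"tx": 0, "ty": 0, "tz": -0.03, "wx": 0, "wy": 0, "wz": 0, "claw": -1}, {"tx": 0, "ty": 0, "tz": -0.03, "wx": 0, "wy": 0, "wz": 0, "claw": -1}, {"tx": 0, "ty": 0, "tz": -0.03, "wx": 0, "wy": 0, "wz": 0, "claw": -1}, {"tx": 0, "ty": 0, "tz": 0, "wx": 0, "wy": 0, "wz": 0, "claw": -1}, {"tx": 0, "ty": 0, "tz": 0, "wx": 0, "wy": 0, "wz": 0, "claw": -1}, {"tx": 0, "ty": 0, "tz": 0, "wx": 0, "wy": 0, "wz": 0, "claw": -1}, {"tx": 0, "ty": 0, "tz": 0, "wx": 0, "wy": 0, "wz": 0, "claw": -1}])

```text
clock: 12.2
tool_pos: [0.5131, 0.2525, 0.15]
eef_rot: [0.993, 0.119, 0.0, 0.0]
contact_force: [-0.4, -2.4, 4.9]
opening: 0.546
finger_force: 24.7
```

>>> drive_tool(targets=[{"tx": 0, "ty": 0, "tz": -0.03, "wx": 0, "wy": 0, "wz": 0, "claw": -1}, {"tx": 0, "ty": 0, "tz": -0.03, "wx": 0, "wy": 0, "wz": 0, "claw": -1}, {"tx": 0, "ty": 0, "tz": -0.03, "wx": 0, "wy": 0, "wz": 0, "claw": -1}, {"tx": 0, "ty": 0, "tz": 0, "wx": 0, "wy": 0, "wz": 0, "claw": -1}, {"tx": 0, "ty": 0, "tz": 0, "wx": 0, "wy": 0, "wz": 0, "claw": -1}, {"tx": 0, "ty": 0, "tz": 0, "wx": 0, "wy": 0, "wz": 0, "claw": -1}, {"tx": 0, "ty": 0, "tz": 0, "wx": 0, "wy": 0, "wz": 0, "claw": -1}, {"tx": 0, "ty": 0, "tz": 0, "wx": 0, "wy": 0, "wz": 0, "claw": -1}])

```text
clock: 13.0
tool_pos: [0.5129, 0.2525, 0.147]
eef_rot: [0.993, 0.119, -0.0, 0.0]
contact_force: [0.8, -1.9, 2.9]
opening: 0.546
finger_force: 24.7
```

Contact was felt at TCP z≈0.150, which puts the foot about 30 mm down, with a small side load. I'll let go so the crucible centres itself, then look.

>>> drive_tool(targets=[{"tx": 0, "ty": 0, "tz": 0, "wx": 0, "wy": 0, "wz": 0, "claw": 0.4}, {"tx": 0, "ty": 0, "tz": 0, "wx": 0, "wy": 0, "wz": 0, "claw": 0.4}, {"tx": 0, "ty": 0, "tz": 0, "wx": 0, "wy": 0, "wz": 0, "claw": 0.4}, {"tx": 0, "ty": 0, "tz": 0, "wx": 0, "wy": 0, "wz": 0, "claw": 0.4}, {"tx": 0, "ty": 0, "tz": 0, "wx": 0, "wy": 0, "wz": 0, "claw": 0.4}, {"tx": 0, "ty": 0, "tz": 0, "wx": 0, "wy": 0, "wz": 0, "claw": 0.4}, {"tx": 0, "ty": 0, "tz": 0, "wx": 0, "wy": 0, "wz": 0, "claw": 0.4}, {"tx": 0, "ty": 0, "tz": 0, "wx": 0, "wy": 0, "wz": 0, "claw": 0.4}])

```text
clock: 13.8
tool_pos: [0.513, 0.2527, 0.1472]
eef_rot: [0.993, 0.119, 0.0, 0.0]
contact_force: [-0.3, 0.4, -0.3]
opening: 0.702
finger_force: 0.0
```

```bash
cat >> h.py <<'E'
from scipy.optimize import least_squares
def look(tag):
    s=snap('wrist',tag);C=cloud(s);im=s['image'].astype(int);c=np.array([.5155,.254])
    st=r.get_state();print(st['tool_pos'].round(4),st['contact_force'].round(1))
    d=np.hypot(C[...,0]-c[0],C[...,1]-c[1])
    q=C[(im.min(-1)>100)&(d<.035)&(C[...,2]>.13)&(C[...,2]<.21)]
    zt=np.percentile(q[:,2],98);t=q[q[:,2]>zt-.003]
    f=least_squares(lambda p:np.hypot(t[:,0]-p[0],t[:,1]-p[1])-.0225,c,loss='soft_l1',f_scale=.001).x
    A=np.c_[t[:,:2]-f,np.ones(len(t))];pl=np.linalg.lstsq(A,t[:,2],rcond=None)[0]
    print('rim',zt.round(4),f.round(4),'plane tilt deg',np.degrees(pl[:2]).round(2),len(t))
    m=(im.max(-1)<90)&(d<.037)&(d>.028)&(C[...,2]>.10)&(C[...,2]<.135)
    print('lip',np.percentile(C[m][:,2],[10,50,90]).round(4),m.sum())
E
python3 -c "from h import *;look('w3')"
```

```text
[0.513  0.2527 0.1471] [ 0.3 -0.2  0.9]
rim 0.166 [0.5163 0.2521] plane tilt deg [-0.54  2.  ] 1618
lip [0.1193 0.1201 0.1209] 3593
```

View pics/w3.png

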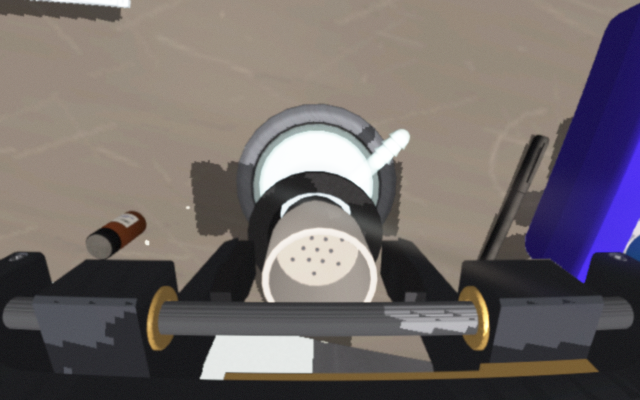

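The crucible stands in the sleeve with its rim around (320,270), leaning about 2° toward −y. The lip has dropped from about 0.1235 to 0.120. I'll lift clear, narrow the fingers and press both fingertips level on the rim, which should also straighten it.

>>> drive_tool(targets=[{"tx": 0, "ty": 0, "tz": 0.4, "wx": 0, "wy": 0, "wz": 0, "claw": 0.4}, {"tx": 0, "ty": 0, "tz": 0.5, "wx": 0, "wy": 0, "wz": 0, "claw": 0.4}, {"tx": 0, "ty": 0, "tz": 0.4, "wx": 0, "wy": 0, "wz": 0, "claw": 0.4}, {"tx": 0.04, "ty": 0, "tz": 0, "wx": 0, "wy": 0, "wz": 0, "claw": 0.4}, {"tx": 0, "ty": 0, "tz": 0, "wx": 0, "wy": 0, "wz": 0, "claw": 0.4}, {"tx": 0, "ty": 0, "tz": 0, "wx": 0, "wy": 0, "wz": 0, "claw": -0.18}, {"tx": 0, "ty": 0, "tz": 0, "wx": 0, "wy": 0, "wz": 0, "claw": -0.18}, {"tx": 0, "ty": 0, "tz": 0, "wx": 0, "wy": 0, "wz": 0, "claw": -0.18}])

```text
clock: 14.65
tool_pos: [0.5139, 0.2525, 0.1856]
eef_rot: [0.993, 0.119, -0.0, 0.0]
contact_force: [0.3, -0.2, -0.4]
opening: 0.453
finger_force: 0.0
```

>>> drive_tool(targets=[{"tx": 0, "ty": 0, "tz": 0, "wx": 0, "wy": 0, "wz": 0, "claw": -0.18}, {"tx": 0, "ty": 0, "tz": 0, "wx": 0, "wy": 0, "wz": 0, "claw": -0.18}, {"tx": 0, "ty": 0, "tz": -0.1, "wx": 0, "wy": 0, "wz": 0, "claw": -0.18}, {"tx": 0, "ty": 0, "tz": -0.1, "wx": 0, "wy": 0, "wz": 0, "claw": -0.18}, {"tx": 0, "ty": 0, "tz": 0, "wx": 0, "wy": 0, "wz": 0, "claw": -0.18}, {"tx": 0, "ty": 0, "tz": 0, "wx": 0, "wy": 0, "wz": 0, "claw": -0.18}, {"tx": 0, "ty": 0, "tz": 0, "wx": 0, "wy": 0, "wz": 0, "claw": -0.18}, {"tx": 0, "ty": 0, "tz": 0, "wx": 0, "wy": 0, "wz": 0, "claw": -0.18}])

```text
clock: 15.45
tool_pos: [0.5142, 0.2527, 0.1802]
eef_rot: [0.993, 0.119, 0.0, -0.0]
contact_force: [-0.5, -0.6, -0.5]
opening: 0.411
finger_force: 0.0
```

>>> drive_tool(targets=[{"tx": 0, "ty": 0, "tz": -0.05, "wx": 0, "wy": 0, "wz": 0, "claw": -0.18}, {"tx": 0, "ty": 0, "tz": -0.05, "wx": 0, "wy": 0, "wz": 0, "claw": -0.18}, {"tx": 0, "ty": 0, "tz": -0.05, "wx": 0, "wy": 0, "wz": 0, "claw": -0.18}, {"tx": 0, "ty": 0, "tz": -0.05, "wx": 0, "wy": 0, "wz": 0, "claw": -0.18}, {"tx": 0, "ty": 0, "tz": 0, "wx": 0, "wy": 0, "wz": 0, "claw": -0.18}, {"tx": 0, "ty": 0, "tz": 0, "wx": 0, "wy": 0, "wz": 0, "claw": -0.18}, {"tx": 0, "ty": 0, "tz": 0, "wx": 0, "wy": 0, "wz": 0, "claw": -0.18}, {"tx": 0, "ty": 0, "tz": 0, "wx": 0, "wy": 0, "wz": 0, "claw": -0.18}])

```text
clock: 16.25
tool_pos: [0.5142, 0.2526, 0.1742]
eef_rot: [0.993, 0.119, 0.0, 0.0]
contact_force: [0.2, 0.0, 0.7]
opening: 0.408
finger_force: 0.2
```

>>> drive_tool(targets=[{"tx": 0, "ty": 0, "tz": -0.03, "wx": 0, "wy": 0, "wz": 0, "claw": -0.18}, {"tx": 0, "ty": 0, "tz": -0.03, "wx": 0, "wy": 0, "wz": 0, "claw": -0.18}, {"tx": 0, "ty": 0, "tz": -0.03, "wx": 0, "wy": 0, "wz": 0, "claw": -0.18}, {"tx": 0, "ty": 0, "tz": 0, "wx": 0, "wy": 0, "wz": 0, "claw": -0.18}, {"tx": 0, "ty": 0, "tz": 0, "wx": 0, "wy": 0, "wz": 0, "claw": -0.18}, {"tx": 0, "ty": 0, "tz": 0, "wx": 0, "wy": 0, "wz": 0, "claw": -0.18}, {"tx": 0, "ty": 0, "tz": 0, "wx": 0, "wy": 0, "wz": 0, "claw": -0.18}, {"tx": 0, "ty": 0, "tz": 0, "wx": 0, "wy": 0, "wz": 0, "claw": -0.18}])

```text
clock: 17.05
tool_pos: [0.5142, 0.253, 0.1715]
eef_rot: [0.993, 0.119, 0.0, -0.0]
contact_force: [-1.5, 2.5, 4.6]
opening: 0.41
finger_force: 2.2
```

>>> drive_tool(targets=[{"tx": 0, "ty": 0, "tz": -0.03, "wx": 0, "wy": 0, "wz": 0, "claw": -0.18}, {"tx": 0, "ty": 0, "tz": -0.03, "wx": 0, "wy": 0, "wz": 0, "claw": -0.18}, {"tx": 0, "ty": 0, "tz": 0, "wx": 0, "wy": 0, "wz": 0, "claw": -0.18}, {"tx": 0, "ty": 0, "tz": 0, "wx": 0, "wy": 0, "wz": 0, "claw": -0.18}, {"tx": 0, "ty": 0, "tz": 0, "wx": 0, "wy": 0, "wz": 0, "claw": -0.18}, {"tx": 0, "ty": 0, "tz": 0, "wx": 0, "wy": 0, "wz": 0, "claw": -0.18}, {"tx": 0, "ty": 0, "tz": 0, "wx": 0, "wy": 0, "wz": 0, "claw": -0.18}, {"tx": 0, "ty": 0, "tz": 0, "wx": 0, "wy": 0, "wz": 0, "claw": -0.18}])

```text
clock: 17.85
tool_pos: [0.5142, 0.2525, 0.1696]
eef_rot: [0.993, 0.119, -0.0, 0.0]
contact_force: [-1.1, 2.8, 3.1]
opening: 0.412
finger_force: 1.7
```

```bash
python3 -c "from h import *;look('w4')"
```

```text
[0.5142 0.2525 0.1696] [-1.4  2.4  3.7]
rim 0.1612 [0.5162 0.2531] plane tilt deg [-1.54  3.53] 1334
lip [0.1151 0.116  0.1169] 2687
```

View pics/w4.png

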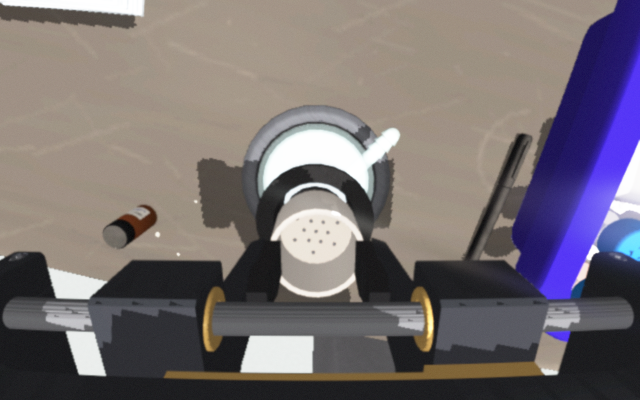

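>>> drive_tool(targets=[{"tx": 0, "ty": 0, "tz": -0.03, "wx": 0, "wy": 0, "wz": 0, "claw": -0.18}, {"tx": 0, "ty": 0, "tz": -0.02, "wx": 0, "wy": 0, "wz": 0, "claw": -0.18}, {"tx": 0, "ty": 0, "tz": 0, "wx": 0, "wy": 0, "wz": 0, "claw": -0.18}, {"tx": 0, "ty": 0, "tz": 0, "wx": 0, "wy": 0, "wz": 0, "claw": -0.18}, {"tx": 0, "ty": 0, "tz": 0, "wx": 0, "wy": 0, "wz": 0, "claw": -0.18}, {"tx": 0, "ty": 0, "tz": 0, "wx": 0, "wy": 0, "wz": 0, "claw": -0.18}, {"tx": 0, "ty": 0, "tz": 0, "wx": 0, "wy": 0, "wz": 0, "claw": -0.18}, {"tx": 0, "ty": 0, "tz": 0, "wx": 0, "wy": 0, "wz": 0, "claw": -0.18}])

```text
clock: 18.7
tool_pos: [0.5143, 0.2529, 0.1684]
eef_rot: [0.993, 0.119, 0.0, -0.0]
contact_force: [-1.3, 2.8, 5.9]
opening: 0.409
finger_force: 3.0
```

```bash
python3 -c "from h import *;look('w5')"
```

```text
[0.5142 0.2529 0.1684] [-1.6  4.   5.8]
rim 0.1603 [0.5163 0.2535] plane tilt deg [-1.7  3.7] 1325
lip [0.1142 0.115  0.1158] 2680
```

>>> drive_tool(targets=[{"tx": 0, "ty": 0, "tz": -0.03, "wx": 0, "wy": 0, "wz": 0, "claw": -0.18}, {"tx": 0, "ty": 0, "tz": -0.02, "wx": 0, "wy": 0, "wz": 0, "claw": -0.18}, {"tx": 0, "ty": 0, "tz": 0, "wx": 0, "wy": 0, "wz": 0, "claw": -0.18}, {"tx": 0, "ty": 0, "tz": 0, "wx": 0, "wy": 0, "wz": 0, "claw": -0.18}, {"tx": 0, "ty": 0, "tz": 0, "wx": 0, "wy": 0, "wz": 0, "claw": -0.18}, {"tx": 0, "ty": 0, "tz": 0, "wx": 0, "wy": 0, "wz": 0, "claw": -0.18}, {"tx": 0, "ty": 0, "tz": 0, "wx": 0, "wy": 0, "wz": 0, "claw": -0.18}, {"tx": 0, "ty": 0, "tz": 0, "wx": 0, "wy": 0, "wz": 0, "claw": -0.18}])

```text
clock: 19.55
tool_pos: [0.5144, 0.2536, 0.1676]
eef_rot: [0.993, 0.119, 0.001, -0.001]
contact_force: [-1.7, 2.1, 10.2]
opening: 0.409
finger_force: 5.2
```

```bash
python3 -c "from h import *;look('w6')"
```

```text
[0.5145 0.2536 0.1676] [-2.1  3.  10.4]
rim 0.1599 [0.5164 0.2541] plane tilt deg [-1.81  2.84] 1340
lip [0.1139 0.1147 0.1156] 2688
```

>>> drive_tool(targets=[{"tx": 0, "ty": 0, "tz": -0.02, "wx": 0, "wy": 0, "wz": 0, "claw": -0.18}, {"tx": 0, "ty": 0, "tz": 0, "wx": 0, "wy": 0, "wz": 0, "claw": -0.18}, {"tx": 0, "ty": 0, "tz": 0, "wx": 0, "wy": 0, "wz": 0, "claw": -0.18}, {"tx": 0, "ty": 0, "tz": 0, "wx": 0, "wy": 0, "wz": 0, "claw": -0.18}, {"tx": 0, "ty": 0, "tz": 0, "wx": 0, "wy": 0, "wz": 0, "claw": -0.18}, {"tx": 0, "ty": 0, "tz": 0, "wx": 0, "wy": 0, "wz": 0, "claw": -0.18}, {"tx": 0, "ty": 0, "tz": 0, "wx": 0, "wy": 0, "wz": 0, "claw": -0.18}, {"tx": 0, "ty": 0, "tz": 0, "wx": 0, "wy": 0, "wz": 0, "claw": -0.18}])

```text
clock: 20.4
tool_pos: [0.5145, 0.2537, 0.1674]
eef_rot: [0.993, 0.119, 0.001, -0.001]
contact_force: [-2.7, 3.5, 13.0]
opening: 0.408
finger_force: 6.5
```

```bash
python3 -c "from h import *;look('w7')"
```

```text
[0.5146 0.2537 0.1674] [-2.3  2.4 13.4]
rim 0.1597 [0.5165 0.2542] plane tilt deg [-1.85  2.61] 1332
lip [0.1137 0.1146 0.1154] 2683
```

The force rises to 13 N while the lip hardly moves (about 0.1–0.2 mm per 3 N, the pad's stiffness), so the sleeve is on its hard stop. I'll back off straight up and inspect.

>>> drive_tool(targets=[{"tx": 0, "ty": 0, "tz": 0.05, "wx": 0, "wy": 0, "wz": 0, "claw": -0.18}, {"tx": 0, "ty": 0, "tz": 0.1, "wx": 0, "wy": 0, "wz": 0, "claw": -0.18}, {"tx": 0, "ty": 0, "tz": 0.3, "wx": 0, "wy": 0, "wz": 0, "claw": -0.18}, {"tx": 0, "ty": 0, "tz": 0.5, "wx": 0, "wy": 0, "wz": 0, "claw": 0.5}, {"tx": 0, "ty": 0, "tz": 0.6, "wx": 0, "wy": 0, "wz": 0, "claw": 0.5}, {"tx": 0, "ty": 0, "tz": 0.6, "wx": 0, "wy": 0, "wz": 0, "claw": 0.5}, {"tx": 0, "ty": 0, "tz": 0.2, "wx": 0, "wy": 0, "wz": 0, "claw": 0.5}, {"tx": 0, "ty": 0, "tz": 0, "wx": 0, "wy": 0, "wz": 0, "claw": 0.5}])

```text
clock: 21.25
tool_pos: [0.5146, 0.2521, 0.2371]
eef_rot: [0.993, 0.118, 0.001, 0.0]
contact_force: [0.7, -0.6, -0.0]
opening: 0.75
finger_force: 0.0
```

```bash
python3 - <<'E'
from h import *
look('w8')
s=snap('side','side2');i=s['image'];j=cv2.imread('pics/w8.png')
cv2.imwrite('pics/chk.png',np.hstack([cv2.resize(i[110:200,290:390],(400,360),interpolation=cv2.INTER_CUBIC),cv2.resize(j[50:320,180:480],(400,360))]))
E
```

```text
[0.5141 0.252  0.2363] [-0.4 -0.6 -0.6]
rim 0.1606 [0.516  0.2541] plane tilt deg [-0.52  0.25] 911
lip [0.1146 0.1154 0.1163] 1640
```

View pics/chk.png

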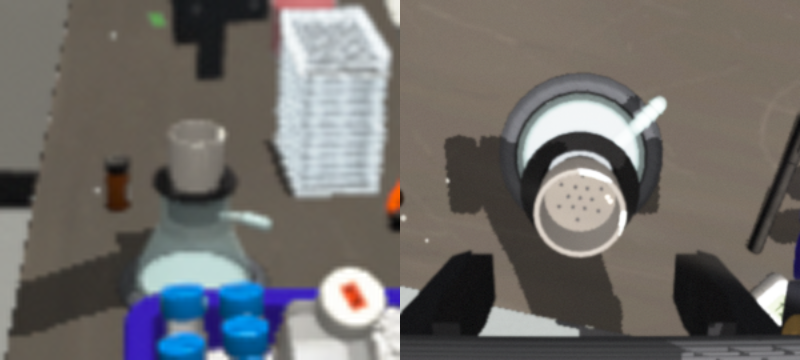

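The crucible stands straight (about 0.5°) and centred at (0.516, 0.254). The lip is at z≈0.1155, which matches the expected home height of 0.116 m, and it rose 0.8 mm on unloading, the pad springing back from 13 N.

```bash
python3 -c "from h import *;print(workorder.finish_job())"
```

```text
the job is handed in; nothing more can be done
None
```

The large crucible is seated straight and centred in the sleeve, the sleeve is home on the flask's rim with readings never above about 13 N down, the gripper is clear, nothing else was touched, and the job was handed in at about 21 s.

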